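# Hold a syrup sample in the light path of the clarity viewer

## Task

Check the syrup's clarity: first swing the viewer's hinged brace out until it clicks home in its end stop, so that its screen stands across the light path facing the lamp. Then pick up the taller of the two sample cells by its two frosted faces, fingers never touching its clear panes, and hold it upright and still midway between lamp and screen, with the lower half of its panes centred in the light path and square to it; finish while still holding it there, carried by the gripper alone. Leave everything else on the counter and the pan where it stands.

Things in the scene. Friction and masses are not known exactly. Their poses are not given: they have to be found in the camera images.
- cell: the tall syrup cell, standing on the pan: sealed block 100 mm tall, 28 mm (x) by 36 mm (y), about 0.14 kg, 22 x 26 mm black cap as its top 8 mm. Clear panes look along +x and -x, 24 mm apart, recessed 2 mm behind the edges of the frosted faces. Frosted white faces look along +y and -y: flat, 36 mm apart, 28 mm wide, 4 to 92 mm above the underside. Origin: centre of its underside, z up.
- cell_pane_a: clear pane of the tall cell on its +x side, 28 mm wide and 88 mm tall (from 4 to 92 mm up); must not be touched by the fingers. Origin: middle of its lower edge.
- cell_pane_b: clear pane of the tall cell on its -x side, likewise.
- cell_frost_a: frosted face plate of the tall cell on its +y side, 28 x 4 x 88 mm. Origin: middle of its lower edge.
- cell_frost_b: frosted face plate of the tall cell on its -y side, likewise.
- cell_window (a point): point on the tall cell's axis, 28 mm above its underside: the middle of the lower half, the part that is looked through. Axes as the cell's.
- viewer: the clarity viewer, fixed: L-shaped base 15 mm thick, x -40 to +155, y -102 to +142 mm about its origin, which is on the counter under the middle of the light path; z up. Lamp housing 70 x 70 mm, 140 mm high at its +y end, round lens on its face at y = +66 mm. Hinge post, 123 mm high, at x = +90, y = -75 mm; behind it at x = +134 mm a 110 mm high block with a sprung roller.
- beam (a point): middle of the light path: 100 mm above the counter over the viewer's origin. The path runs straight and level along the viewer's y axis, from the lens at y = +66 mm to the seated screen at y = -75 mm; axes as the viewer's.
- brace (a joint): angle of the hinged brace carrying the round white screen. 0 rad: folded, pointing along the viewer's -y from the hinge. Grows clockwise from above; at its end stop, 1.571 rad, it points along the viewer's -x, screen across the light path. Below 0.9 rad it stays where left (0.4 N at the grip moves it); from 0.9 to 1.25 rad a sprung roller pushes back (up to 1.5 N); past 1.35 rad it snaps to the end stop.
- brace_grip (a point): point on the upright round grip on the brace, 160 mm above the counter, 90 mm from the hinge axis: a black peg 16 mm across, from 142 to 176 mm above the counter, over the screen (58 mm across, centred 100 mm up, its rim ends at 129 mm). It moves with the brace.
- brace_hinge (a point): point on the upright hinge axis of the brace, 100 mm above the counter.
- tray: aluminium sheet pan, fixed to the counter, 220 mm (x) by 300 mm (y), rim 14 mm high and 3 mm thick, inner floor 3 mm above the counter. Origin: centre of its underside.
- short_cell: the shorter sample cell, same make but 60 mm tall (28 x 36 mm plan), standing on the pan; a bystander. Origin: centre of its underside.
- shaker: steel sugar shaker, 58 mm across, 78 mm tall, standing at the far part of the pan; a bystander. Origin: centre of its underside.
- spoon: tasting spoon 160 mm long lying on the counter between pan and viewer; a bystander. Its x axis runs from handle to bowl.
- stopper: small cork stopper, 34 mm across, 26 mm tall, standing on the counter in front of the viewer; a bystander. Origin: underside.
- oil_bottle: brown oil bottle, 60 mm across, 190 mm tall, beyond the viewer; a bystander. Origin: underside.
- wine_bottle: green wine bottle, 74 mm across, 280 mm tall, on the left side of the counter; a bystander. Origin: underside.
- cup: white plastic cup, 90 mm across, 110 mm tall, at the left; a bystander. Origin: underside.
- bowl: white bowl, 130 mm across, 50 mm tall, at the back of the counter; a bystander. Origin: underside.
- squeeze_bottle: white squeeze bottle, 64 mm across, 170 mm tall, behind the pan; a bystander. Origin: underside.
Things that resemble listed ones, but are neither listed nor needed, are in the scene too. What is shaped like the cell but red is not meant.

How it is judged:
By the outcome, as a careful person would: the job done as asked, in the order asked, and still so for the second after the job is handed in, while the arm keeps its last pose, push and grip.
It also fails if it takes over 64 s, if anything falls off the work surface, if the arm or the gripper's body presses on something with over 40 N, if the wrist force passes 120 N, or if a joint passes its speed limit or range.

## Robot

A 6-joint arm with a two-finger parallel gripper is mounted at the origin on the work surface. World frame = base frame: x ahead of the robot, y to its left, z up, the work surface at z = 0. Lengths are in mm, angles in rad, forces in N, time in s.
With the tool pointing down it reaches from about 350 to 975 mm from the base axis. Payload 7.1 kg.
Tool frame: the origin (TCP) lies on the front face of the gripper's body, between the roots of the fingers; the fingertips stand 80 mm ahead of it and the grasp point (between the pads) lies 61 mm ahead of it (env.tips_ahead is the distance from the TCP to the fingertips, in mm); z points along the fingers, y is the line along which they close (so a half turn about z gives the same grasp; the last joint's range is limited). The gripper opens to 88 mm and grips with 3 to 60 N. Pads are 20 mm wide; open, the fingers measure 115 mm over their backs; the gripper's body (75 mm by 178 mm) begins 61 mm behind the grasp point.
Start: joints at [1.135, 0.423, 1.63, -0, 1.089, -0.019], TCP at [252.991, 571.49, 302.675] pointing down, gripper open.
Joint ranges: [-3, 3], [-0.9, 2.11], [0.09, 2.58], [-1.31, 4.45], [0.11, 2.69], [-2.54, 2.54]. Speed limits (rad/s): [2.39, 2.39, 3.01, 3.14, 3.14, 3.14].

## Interface

Orientations are given as a unit quaternion [x, y, z, w].
In Python, from station import env, set_gripper, viewer, workorder gives the robot as it stands. Calls block until the motion is done:
- env.reach(position, orientation): joint-space move of the TCP to a pose.
- env.move_l(position, rot=None, rate=150, f_stop=None): straight line of the TCP; rot=None keeps the orientation; rate is the mean speed in mm/s. With f_stop (N) it stops when the force on the tool has changed by that much, and returns True; else False.
- env.move_joints(angles): joint-space move.
- set_gripper(opening): finger opening in mm; the grip force is fixed at half the most; returns when the fingers have stopped.
- env.hold(seconds).
- env.ik(position, orientation): joint angles nearest the present ones, or None.
- env.read_state(): the state.
- viewer.camera(name): name is "side" or "top" or "wrist"; returns the picture (480x640x3 uint8, blue, green, red); there is no depth.
- viewer.camera_params(name): a dict with "fx", "fy", "cx", "cy" (pixels), "dist" ([k1, k2, p1, p2, k3] as OpenCV has them; the pictures are not rectified), "pose" (4x4, takes a point from camera to world coordinates); the wrist camera has in their place "tool_from_camera" (4x4, takes a point from camera to tool coordinates, whose origin is the TCP and whose axes are the flange's). Camera axes: x right, y up, looking along -z (the intrinsics and any distortion apply to the point x, -y, -z); pixel columns grow to the right and rows downward; lengths in mm; the calibration is good to about 2 mm. A picture is of the moment at which its call begins: read the wrist's pose just before it. camera_params takes no time and is no camera call.
A pose or a line that the arm cannot do raises env.IKError and nothing moves.
- workorder.sign_off(): hands the job in; it is judged then, once.
The state is a dict: "time_s": time; "qpos": joint angles; "dq": joint speeds; "tau": joint torques, N m; "tool_pos": TCP position; "orientation": TCP orientation; "force": force on the tool from outside, world axes, zero at the start; "wrist_torque": the same for the moment, N m; "width": finger opening in mm; "grip_force": force on a finger pad.
Only numpy, scipy, OpenCV 4.12 (cv2) and the standard library are available. Lean on these libraries where they do the work, as an engineer would, in place of code of your own. Each camera call takes 0.05 s, during which the arm holds its last target. There are 200 camera calls.

## Working session

There is one attempt and no reset: what is moved stays moved. The work goes in short steps, each a Python script; the robot and the scene stay as the last script left them, time stands still between calls to the robot, and variables do not carry over. Pictures are saved under pics/ and viewed, at most 10 in all, crops included, and the job is handed in when it is done.

```bash
ls; mkdir -p pics; python3 - <<'E'
from station import env,viewer
import cv2
for n in("top","side","wrist"):
    cv2.imwrite(f"pics/{n}0.png",viewer.camera(n)); p=viewer.camera_params(n); print(n,{k:(v.tolist() if hasattr(v,'tolist') else v) for k,v in p.items()})
print(env.read_state())
E
```

```text
pics
top {'fx': 575.8923994869035, 'fy': 575.8923994869035, 'cx': 311.84739692864724, 'cy': 242.9678140481734, 'dist': [-0.03293571798750663, 0.0, 0.0, 0.0, 0.0], 'pose': [[0.010733750130437146, 0.9916529727425479, -0.12848800823035825, 353.1261171829958], [-0.999904576406807, 0.009526873859420328, -0.010003837023369013, 74.50078641803213], [-0.008696245676197041, 0.12858312612988515, 0.9916606047362196, 1499.4247217802274], [0.0, 0.0, 0.0, 1.0]]}
side {'fx': 552.6302731200667, 'fy': 552.6302731200667, 'cx': 322.6888443751309, 'cy': 236.77772014827104, 'dist': [-0.03443768448407482, 0.0, 0.0, 0.0, 0.0], 'pose': [[0.7747973466229867, 0.40439905514359636, -0.48595316221313545, -53.0025447874495], [-0.6321757307701715, 0.5035450628297501, -0.5888940610372826, -658.7942535066483], [0.00655111373577663, 0.7634813513758864, 0.6457966467937654, 943.8118748203874], [0.0, 0.0, 0.0, 1.0]]}
wrist {'fx': 348.95781104546603, 'fy': 348.95781104546603, 'cx': 317.3220539558467, 'cy': 243.05473143700945, 'dist': [-0.056546067751410016, 0.0, 0.0, 0.0, 0.0], 'tool_from_camera': [[-0.0005285242060026029
[... 249 characters left out ...]
 0.0, 1.0]]}
{'time_s': 0.15, 'qpos': array([ 1.13500615e+00,  4.23699309e-01,  1.63048024e+00, -4.29099529e-07,
        1.08857851e+00, -1.90116677e-02]), 'dq': array([ 0.00023473, -0.00222646, -0.00230506, -0.00100726, -0.00147264,
        0.00078481]), 'tau': array([ 5.05467615e-04, -5.44979775e+01, -2.73918414e+01,  6.43677008e-02,
        2.05637404e-02, -5.15731415e-05]), 'tool_pos': array([252.85850874, 571.21560213, 302.07241583]), 'orientation': array([ 2.06884140e-01,  9.78365276e-01, -5.67742583e-04, -1.31182549e-04]), 'force': array([0.73702737, 0.14452627, 0.41148732]), 'wrist_torque': array([ 0.01679075, -0.01617928,  0.01710612]), 'grip_force': 0.0, 'width': 87.66534205629898}
```

View pics/top0.png

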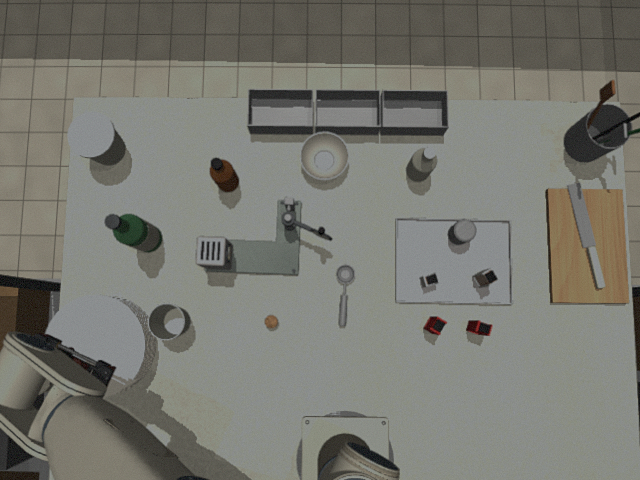

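View pics/side0.png

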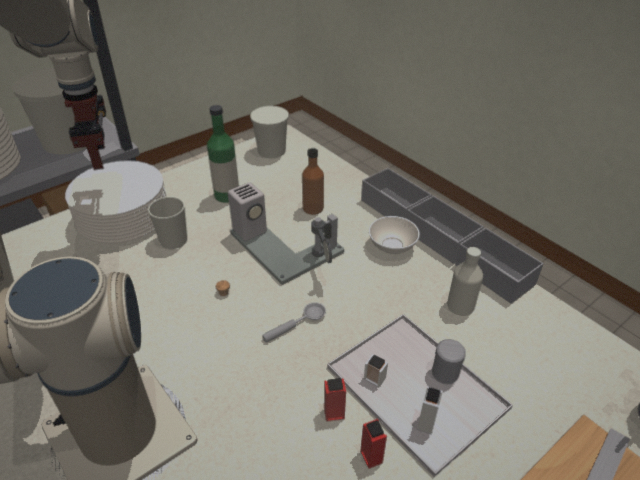

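The top view shows the viewer with its lamp at (212,252), hinge at (290,215) and brace grip at about (322,231). The tall cell is at (485,278) and the short one at (429,281). Enlarging these areas.

```bash
python3 - <<'E'
import cv2,numpy as np
t=cv2.imread("pics/top0.png");s=cv2.imread("pics/side0.png")
r=lambda im,x,y,w,h,k:cv2.resize(im[y:y+h,x:x+w],None,fx=k,fy=k,interpolation=cv2.INTER_CUBIC)
a=r(t,190,190,160,100,5); b=r(t,410,255,100,50,4);c=r(s,220,180,0+130,110,3) 
m=np.zeros((500,800,3),np.uint8);m[:]=a
cv2.imwrite("pics/c1.png",m)
a=r(t,460,250,50,50,8);b=r(s,400,370,50,75,8)
m=np.zeros((600,800,3),np.uint8);m[:400,:400]=a;m[:600,400:]=b
cv2.imwrite("pics/c2.png",m)
E
```

```text
(no output)
```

View pics/c1.png

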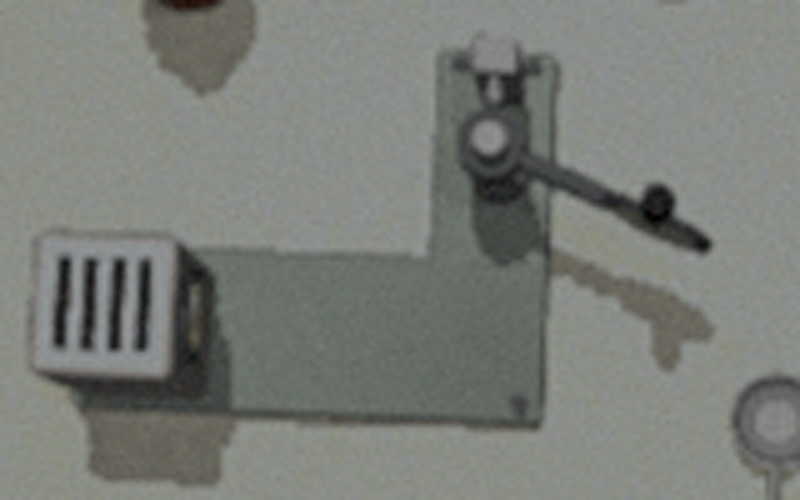

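View pics/c2.png

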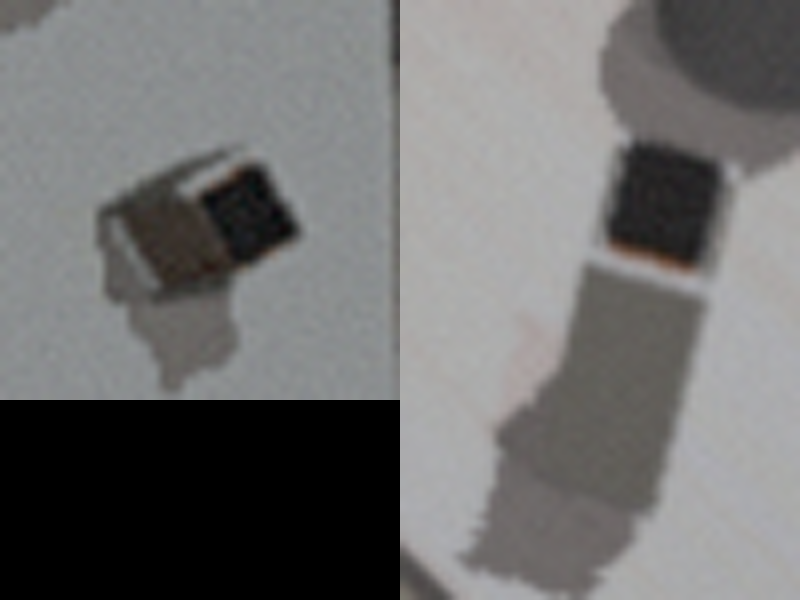

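Crop c1 shows the hinge top at full-picture (288,217), the peg top at (321.4,230), and base corners at (298,275) and (301,201.5). Crop c2 shows cap corners at (485.4,275.4), (492.9,270.6), (497.5,279.4) and (489.4,283.5). The frosted plates lie up and down in the image, turned by about 30°.

```bash
cat > h.py <<'E'
import cv2,numpy as np
from scipy.spatial.transform import Rotation as R
from station import env,viewer,set_gripper,workorder
def T_tool(s):
    T=np.eye(4);T[:3,:3]=R.from_quat(s["orientation"]).as_matrix();T[:3,3]=s["tool_pos"];return T
def pose(n,s=None):
    p=viewer.camera_params(n); return p,(np.array(p["pose"]) if n!="wrist" else T_tool(s)@np.array(p["tool_from_camera"]))
def ray(p,T,uv,z):
    K=np.array([[p["fx"],0,p["cx"]],[0,p["fy"],p["cy"]],[0,0,1]])
    q=cv2.undistortPoints(np.array([[uv]],float),K,np.array(p["dist"]))[0,0]
    d=T[:3,:3]@np.array([q[0],-q[1],-1]);o=T[:3,3];return o+d*(z-o[2])/d[2]
def down(yaw): # tool z down, tool y (closing line) at angle yaw from world +y... tool x at yaw
    return (R.from_euler("z",yaw)*R.from_euler("x",np.pi)).as_quat()
E
python3 - <<'E'
from h import *
p,T=pose("top")
def f(u,z,n=""): print(n,ray(p,T,u,z).round(1)[:2])
for u,z,n in [((288,217.4),123,"hinge"),((321.4,230),176,"peg"),((298,275),15,"base-40,-102"),((301,201.5),15,"base155,-102"),((277.5,200),15,"155,-?"),((276.2,241),15,"inner"),((196,264),140,"lamp"),((224,265.5),140,"lamp"),((225.6,238),140,"lampTR"),((197.5,237),140,"lampTL"),
 ((485.4,275.4),103,"cap"),((492.9,270.6),103,""),((497.5,279.4),103,""),((489.4,283.5),103,""),((461,226),78,"shaker"),((429,281),63,"short")]: f(u,z,n)
s=env.read_state();print(R.from_quat(s["orientation"]).as_matrix().round(2).tolist())
p,T=pose("side");
for u in [(427.5,387.5),(440,389),(428.5,401),(438,404)]: print(ray(p,T,u,103).round(1))
E
```

```text
hinge [593.4 146.9]
peg [555.2  66. ]
base-40,-102 [461.7 124.3]
base155,-102 [654.9 119.1]
155,-? [658.4 180.9]
inner [549.7 182.3]
lamp [476.2 363. ]
lamp [473.3 296.1]
lampTR [539.2 294.3]
lampTL [541.  361.8]
cap [ 458.7 -333.8]
 [ 470.5 -352.4]
 [ 449.2 -363. ]
 [ 439.1 -343. ]
shaker [ 583.6 -283.3]
short [ 446.4 -204.1]
[[-0.91, 0.4, -0.0], [0.4, 0.91, -0.0], [0.0, -0.0, -1.0]]
[ 461.9 -333.1  103. ]
[ 476.9 -349.4  103. ]
[ 442.6 -353.2  103. ]
[ 451.  -367.9  103. ]
```

```bash
python3 - <<'E'
from h import *
a=.439
env.reach([555.2,66,300],down(np.pi/2-a)); set_gripper(40)
s=env.read_state(); im=viewer.camera("wrist"); cv2.imwrite("pics/w1.png",im); np.save("w1.npy",T_tool(s)); print(s["time_s"],s["tool_pos"],s["qpos"],s["width"])
p,T=pose("wrist",s)
K=np.array([[p["fx"],0,p["cx"]],[0,p["fy"],p["cy"]],[0,0,1]])
for P in [(555.2,66,176),(593.4,146.9,123)]:
    c=np.linalg.inv(T)@np.array([*P,1]); print(cv2.projectPoints(np.array([[c[0],-c[1],-c[2]]]),np.zeros(3),np.zeros(3),K,np.array(p["dist"]))[0].round(1))
E
```

```text
3.1417 [555.21219991  65.96362707 300.00357801] [ 9.69756528e-02  3.30295232e-01  1.77953888e+00 -2.03688688e-05
  1.03174357e+00  5.36065851e-01] 40.28012571927849
[[[316.2 268.2]]]
[[[316.6 123.3]]]
```

View pics/w1.png

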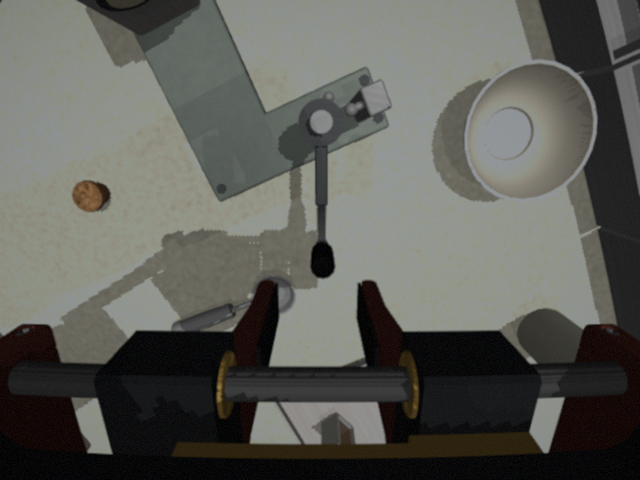

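The wrist view shows the peg top at (322,266), hinge top at (320,121), and base corners at (220,200) and (387,126). This agrees with the top camera to 2–3 mm. Next: go down over the peg and swing it.

```bash
python3 - <<'E'
from h import *
p=viewer.camera_params("wrist");T=np.load("w1.npy")@np.array(p["tool_from_camera"])
g=lambda u,z:ray(p,T,u,z)[:2].round(1)
peg=g((322,266),176);hin=g((320,121),123);print(peg,hin,g((220,200),15),g((387,126),15),g((367,67),15),g((265,111),15))
H=(hin+[593.4,146.9])/2; P=(peg+[555.2,66])/2; d=P-H; a0=np.arctan2(-d[0],-d[1]); print(H,np.hypot(*d),a0)
pos=lambda a,z:[*(H+90*np.array([-np.sin(a),-np.cos(a)])),z]
Z=228
env.move_l(pos(a0,Z+12),down(np.pi/2-a0),rate=120); print(env.move_l(pos(a0,Z),rate=60,f_stop=4))
for a in np.linspace(a0,np.pi/2+.05,8)[1:]:
    env.move_l(pos(a,Z),down(np.pi/2-a),rate=70); s=env.read_state(); print(round(a,2),s["force"].round(1))
env.hold(.4)
env.move_l(pos(a,300),rate=200)
s=env.read_state(); im=viewer.camera("wrist"); cv2.imwrite("pics/w2.png",im); np.save("w2.npy",T_tool(s)); print(s["time_s"],s["qpos"].round(2))
E
```

```text
[559.2  65.8] [596.2 147.3] [468.4 124.6] [658.1 118.6] [661.6 177.8] [553.4 183.6]
[594.8 147.1] 89.48295927158419 0.4336566041439272
False
0.6 [ 0. -0.  0.]
0.77 [ 0.4 -0.1 -0.2]
0.94 [0.3 0.6 0.6]
1.11 [-0.5  0.1  0. ]
1.28 [ 0.3 -0.1 -0.6]
1.45 [ 0.2 -0.2  0.8]
1.62 [-0.5 -0.4 -0.6]
7.6667 [ 0.27  0.28  1.85 -0.    1.01  1.89]
```

View pics/w2.png

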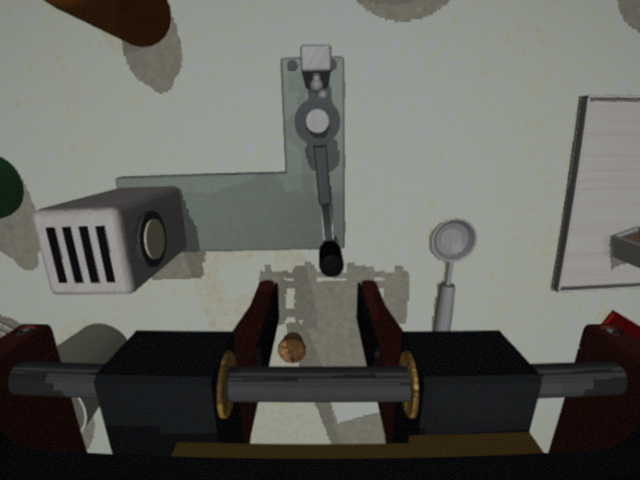

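The brace now lies across the path: peg top at (331,264), hinge at (318,120), base corners at (343,248) and (344,58), lens centre at about (152,240). Computing its angle.

```bash
python3 - <<'E'
from h import *
p=viewer.camera_params("wrist");T=np.load("w2.npy")@np.array(p["tool_from_camera"])
g=lambda u,z:ray(p,T,u,z)[:2].round(1)
peg=g((331,264),176);hin=g((318,120),123);print(peg,hin,np.arctan2(*(hin-peg)))
c=[g(u,15) for u in ((343,248),(344,58),(283,59),(287,171),(118,178))];print(c)
print("yaw",np.arctan2(*(c[1]-c[0])[::-1]),np.arctan2(*(c[2]-c[3])[::-1]),"y:",np.arctan2(*((c[4]-c[3])*[-1,1])))
E
```

```text
[508.  142.3] [597.1 146. ] 1.5292937971795437
[array([466.5, 124.6]), array([658.3, 117.7]), array([660.4, 176.4]), array([553.3, 180.2]), array([556.5, 360.9])]
yaw -0.03595946638255185 -0.03546598139732877 y: -0.017707058939736477
```

The brace reads about 1.50 rad, short of the stop, because the slack between the fingers left it there. I'll push it home with a force stop.

```bash
python3 - <<'E'
from h import *
q=down(np.pi/2-1.56)
env.move_l([506.5,142.3,300],q,rate=150)
set_gripper(30)
env.move_l([506.5,142.3,228],rate=150)
s=env.read_state();print(s["force"].round(1))
print(env.move_l([506.5,170,228],rate=25,f_stop=6)); s=env.read_state();print(s["tool_pos"].round(1),s["force"].round(1))
env.hold(.3);s=env.read_state();print(s["tool_pos"].round(1),s["force"].round(1))
env.move_l([506.5,s["tool_pos"][1]-5,228],rate=60)
env.move_l([506.5,s["tool_pos"][1]-5,300],rate=200)
s=env.read_state(); im=viewer.camera("wrist"); cv2.imwrite("pics/w3.png",im); np.save("w3.npy",T_tool(s)); print(s["time_s"],s["tool_pos"])
E
```

```text
[-0.9  0.3  0.1]
True
[506.4 157.1 228. ] [ 0.8 -3.7  3.5]
[506.3 157.  227.7] [ 0.6 -3.2  2.4]
10.7417 [506.15017852 151.96951714 299.61718698]
```

View pics/w3.png

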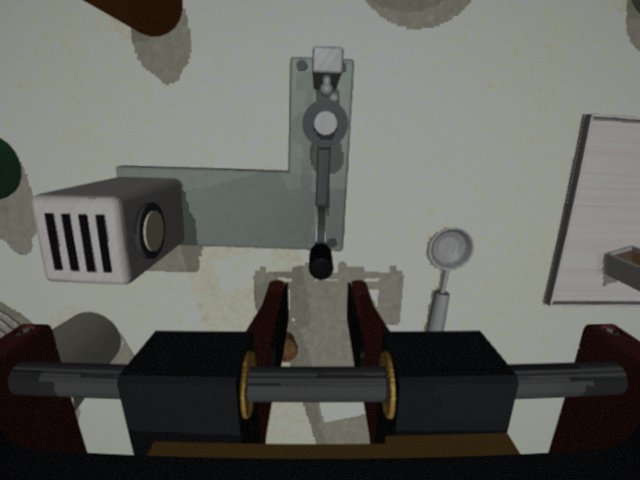

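The brace is seated: peg at (320,264), hinge at (325,122), and the contact point gives an angle of about 1.57. Now over to the tall cell.

```bash
python3 - <<'E'
from h import *
p=viewer.camera_params("wrist");T=np.load("w3.npy")@np.array(p["tool_from_camera"])
g=lambda u,z:ray(p,T,u,z)[:2].round(1)
peg=g((320,265),176);hin=g((325,122),123);print(peg,hin,np.arctan2(*(hin-peg)))
print([g(u,15) for u in ((341,250),(353,59),(291,58),(289,172),(117,167))],"lens",g((152,231),100))
env.reach([456,-349,290],down(.45+np.pi/2)); set_gripper(70)
s=env.read_state(); im=viewer.camera("wrist"); np.save("w4.npy",T_tool(s)); print(s["time_s"],s["tool_pos"],s["qpos"].round(2))
cv2.imwrite("pics/w4.png",cv2.resize(im[140:320,200:440],None,fx=3.3,fy=3.3,interpolation=cv2.INTER_CUBIC))
E
```

```text
[509.1 149.6] [597.1 146.8] 1.6026037775900595
[array([466.8, 124.5]), array([660.2, 118.4]), array([660.4, 178.1]), array([551.5, 181.1]), array([556.2, 362.9])] lens [509.7 291.5]
14.075 [ 455.98476404 -348.99602294  289.99604603] [-0.67  0.36  1.75  0.    1.02 -1.12]
```

View pics/w4.png

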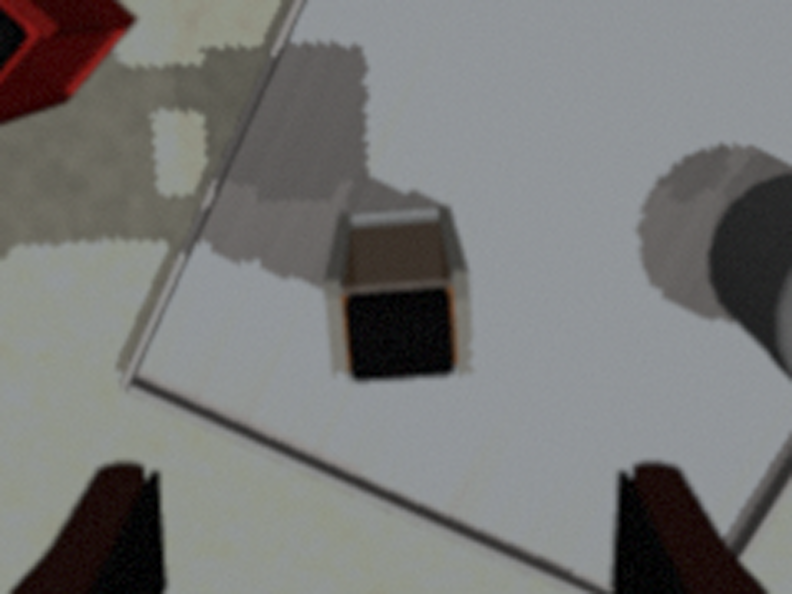

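The tall cell's frosted plates stand left and right of the cap, on the closing line. The cap corners are at crop (347,292), (450,287), (457,372) and (352,380), turned by only about 0.06 rad.

```bash
python3 - <<'E'
from h import *
p=viewer.camera_params("wrist");T=np.load("w4.npy")@np.array(p["tool_from_camera"])
g=lambda u:ray(p,T,(u[0]/3.3+200,u[1]/3.3+140),103)[:2]
c=[g(u) for u in((347,292),(450,287),(457,372),(352,380))]
C=np.mean(c,0); v=(c[1]-c[0])+(c[2]-c[3]); w=(c[2]-c[1])+(c[3]-c[0])
a1=np.arctan2(v[1],v[0]);a2=np.arctan2(w[1],w[0])
print(C,np.hypot(*v)/2,np.hypot(*w)/2,a1,a2)
E
```

```text
[ 459.68860696 -348.26299235] 25.48633816649424 22.1025463373311 0.5151035511607288 -1.0516294130653063
```

```bash
python3 - <<'E'
from h import *
q=down(.517+np.pi/2); x,y=458.8,-348.4
env.move_l([x,y,200],q,rate=150)
print(env.move_l([x,y,136],rate=80,f_stop=8))
set_gripper(20); s=env.read_state(); print(s["width"],s["grip_force"],s["force"].round(1))
env.move_l([x,y,300],rate=120)
s=env.read_state(); im=viewer.camera("wrist"); np.save("w5.npy",T_tool(s)); print(s["time_s"],s["width"],s["force"].round(1))
cv2.imwrite("pics/w5.png",cv2.resize(im[140:340,200:440],None,fx=3,fy=3,interpolation=cv2.INTER_CUBIC))
E
```

```text
False
35.78596228955976 29.93374139070511 [-1.2 -0.2  2.2]
17.9667 35.922162268517816 [-0.3  0.4 -1. ]
```

View pics/w5.png

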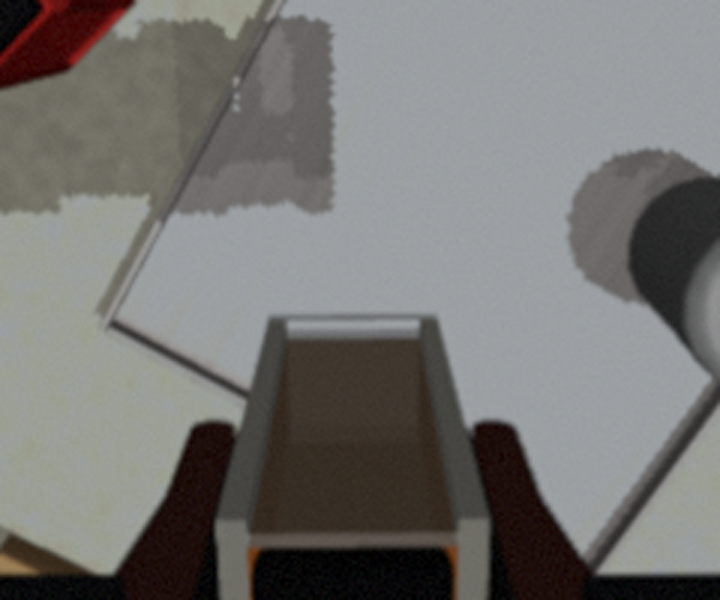

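The grip is symmetric and square, with the fingers only on the frosted plates and the plate corners at crop (217,520), (490,518), (268,318) and (437,318). I'll take it to the viewer, with a wrist picture from above and all cameras at the goal, combined in one mosaic.

```bash
python3 - <<'E'
from h import *
p=viewer.camera_params("wrist");Tc=np.array(p["tool_from_camera"])
for u,z in(((217,520),41),((490,518),41),((268,318),129),((437,318),129)):
    print("tool",ray(p,Tc,(u[0]/3+200,u[1]/3+140),z).round(1))
q=down(np.pi/2-.031)
env.reach([507,223,340],q); s=env.read_state(); np.save("w6.npy",T_tool(s)); w6=viewer.camera("wrist")
env.move_l([507,223,205],rate=100); env.hold(.3)
s=env.read_state(); np.save("w7.npy",T_tool(s)); print(s["time_s"],s["tool_pos"],s["width"],s["qpos"].round(2))
w7=viewer.camera("wrist");t=viewer.camera("top");sd=viewer.camera("side")
for n,i in(("w6",w6),("w7",w7),("t7",t),("s7",sd)): cv2.imwrite(f"{n}.png",i)
m=np.zeros((600,800,3),np.uint8)
r=lambda im,x,y,w,h:cv2.resize(im[y:y+h,x:x+w],(400,300),interpolation=cv2.INTER_CUBIC)
m[:300,:400]=r(w6,100,60,400,300);m[:300,400:]=r(w7,160,100,320,240);m[300:,:400]=r(t,190,185,133,100);m[300:,400:]=r(sd,210,160,160,120)
cv2.imwrite("pics/m.png",m)
E
```

```text
tool [ 12.1 -17.6  41. ]
tool [12.4 18.5 41. ]
tool [ 12.8 -17.7 129. ]
tool [ 12.8  18.2 129. ]
21.9333 [507.08233511 223.03588623 205.25401273] 35.79311515804532 [0.39 0.45 1.85 0.   0.83 0.42]
```

View pics/m.png

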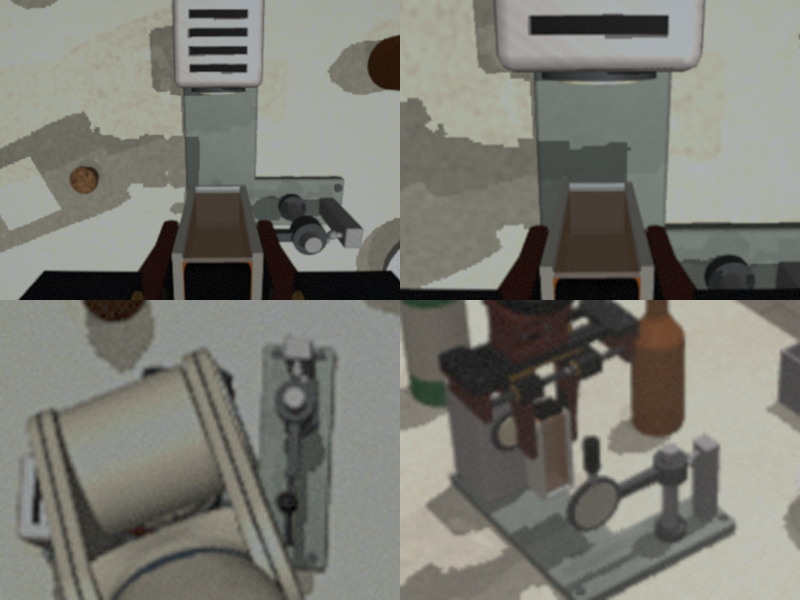

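The mosaic shows the cell upright in the light path between lamp and seated screen. In the w7 quadrant the lamp corners are at (499,65) and (702,65), the base edges at (537,100)/(668,100) and (541,215)/(664,215), and the cell spans 542–653. In the w6 quadrant the hinge is at (313,242). Computing the viewer's axis from these.

```bash
python3 - <<'E'
from h import *
p=viewer.camera_params("wrist");Tc=np.array(p["tool_from_camera"])
T7=np.load("w7.npy")@Tc;T6=np.load("w6.npy")@Tc
f=lambda T,u,z:ray(p,T,u,z)[:2]
w7=lambda x,y:((x-400)/1.25+160,y/1.25+100)
V=lambda P:(R.from_euler("z",.031).as_matrix()[:2,:2]@(P-np.array([507,225]))).round(1)
print("w7 lamp",[V(f(T7,w7(x,65),140)) for x in(499,702)],"base",[V(f(T7,w7(x,y),15)) for x,y in((537,100),(668,100),(541,215),(664,215))])
w6=lambda x,y:(x+100,y+60)
print("w6 hinge",V(f(T6,w6(313,242),123)),"lamp",[V(f(T6,w6(x,82),140)) for x in (177,263)],"base",[V(f(T6,w6(x,150),15)) for x in (186,256)],"corner",V(f(T6,w6(344,180),15)))
# sub-pixel check of base edges by gradient, several rows
g=cv2.GaussianBlur(cv2.imread("w7.png"),(5,5),0).astype(float)
for r in (165,172,180,245,260): 
    d=np.abs(np.diff(g[r],axis=0)).sum(1); print(r,[int(a+np.argmax(d[a:a+24])) for a in(258,362)])
E
```

```text
w7 lamp [array([-31.6,  71.6]), array([35.7, 71.6])] base [array([-36.5,  45.8]), array([45.1, 45.8]), array([-36.8, -30.8]), array([ 45.9, -30.9])]
w6 hinge [ 91.7 -72.9] lamp [array([-30.7,  73.6]), array([36.6, 73.5])] base [array([-36.6,  -5.7]), array([46.6, -5.8])] corner [156. -43.]
165 [263, 376]
172 [263, 376]
180 [264, 376]
245 [269, 373]
260 [270, 372]
```

The wrist views put the axis about 1.7 mm further in +x, so I'll make a small correction and hand in.

```bash
python3 - <<'E'
from h import *
env.move_l([508.6,224.3,205],rate=15); env.hold(1)
s=env.read_state(); print(s["time_s"],s["tool_pos"],s["width"],s["grip_force"],np.abs(s["dq"]).max())
print(workorder.sign_off())
E
```

```text
23.3667 [508.5873736  224.29598259 204.99269966] 35.98861578899109 29.933860301971436 0.0027987646266374017
the job is handed in; nothing more can be done
None
```

I handed the job in at 23.4 s with the brace seated at its end stop (about 1.57 rad) and the tall cell held still in the light path. The gripper alone carries it, by the frosted faces. By my camera estimates the lower half of its panes is within about 2 mm of the middle of the path, and I took no picture after the last small correction.

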